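# Change over the shelf block in the pantry bench vise

### The job

The shelf-support block standing loose in the open vise is drilled and done: lift it out and stand it upright in the wire basket beside the one already there. Then stand the undrilled block from the worktop in the vise, foot down on the bed and centred along the jaws, and crank the handle clockwise until the jaw holds it firmly. Leave everything else where it is.

Things in the scene. Friction and masses are not known exactly. Their poses are not given: they have to be found in the camera images.
- vise: Grey machine vise, fixed. Origin on the worktop under its middle; x along the screw from crank to fixed jaw, z up. Board 220 x 140 x 18 mm, body 230 x 84 mm. The bed (two steel ways) is at z = 120 mm; the jaws are 100 mm wide (y -50 to 50) and 32 mm high, to z = 152 mm. The fixed jaw's face is at x = 65 mm, its back at 107 mm.
- jaw_seat (a point): Foot of the fixed jaw's face, middle of its width, on the bed (vise x = 65, z = 120 mm).
- jaw: Moving jaw, 58 mm deep, 100 mm wide, 32 mm high. Origin at the foot of its clamping face, middle of its width; slides along the vise's x, 8 mm per turn of the crank. Opening = its distance from jaw_seat: 50 mm at crank angle 0, 42 to 50 mm at the start.
- crank (a joint): Crank angle, rad: 0 = jaw fully open, arm straight up; grows clockwise (seen from the handle, looking at the vise), which closes the jaw; 1.5 to 2.5 turns onto a block. Grip at vise y = -60 sin(angle), z = 92 + 60 cos(angle) mm. Free: 6 to 8 N at the grip, stays where left. On the block it stiffens within a quarter turn; 12 to 20 N clamps firmly; does not run back.
- crank_hub (a point): On the screw axis, in the middle plane of the crank arm (vise x = -131, z = 92 mm). Arm 10 mm thick, 22 mm wide; hub 30 mm across, standing 20 mm out (away from the vise). The vise body's end is at vise x = -115 mm, up to z = 120 mm.
- crank_grip (a point): Middle of the crank's black grip: 27 mm across, 56 mm long, parallel to the screw, spinning freely on its pin, 60 mm from the screw axis, 36 mm outward of the arm's middle plane. Lowest: 32 mm above the worktop. A tool pointing straight down hits the hub as the grip passes below; leant 30 deg away from the vise, holding the outer half, closing level and square to the screw, it goes all round.
- finished: Drilled block (dark screw holes on top), loose in the open vise at the start, on the bed, its length along the jaws, 2 to 7 mm off the fixed jaw. Beech, 110 x 30 mm, stepped: foot 40 mm high over the whole length, shoulder 62 mm long at its +x end up to 72 mm (local x -7 to 55 mm); 0.1 to 0.2 kg. Origin: centre of underside; x along the 110 mm, y across the 30 mm, z up.
- blank: Undrilled block to be clamped next, standing on its foot on the worktop to the right of the vise. Beech, 110 x 30 mm, stepped: foot 40 mm high over the whole length, shoulder 62 mm long at its +x end up to 72 mm (local x -7 to 55 mm); 0.1 to 0.2 kg. Origin: centre of underside; x along the 110 mm, y across the 30 mm, z up.
- basket: White wire basket, fixed, 230 (x) x 190 (y) x 60 mm high, walls 5 mm, floor 6 mm above the worktop. Origin: centre of its underside.
- stored: Drilled block already in the basket, standing along the basket's x in its +y half, 40 to 48 mm from its middle line; leave alone. Same shape as the others. Origin: centre of underside.
- offcut: Plain bar of the same wood, 120 x 44 x 30 mm high, no shoulder, near the undrilled block; leave alone. Origin: centre of its underside.
- tin: Food tin, 72 mm across, 95 mm high, near the undrilled block; leave alone. Origin: centre of its underside.
- jar: Jar, 68 mm across, 90 mm high, in front of the vise; leave alone. Origin: centre of its underside.
- tape: Tape measure, 70 x 34 x 66 mm high, standing beyond the vise; leave alone. Origin: centre of its underside.
- driver: Screwdriver lying beyond the vise, about 200 mm long; leave alone.
- bracket: White L-shaped shelf bracket beyond the basket, 120 mm long, 70 mm high; leave alone. Origin under the middle of its long leg.

How it is judged:
By the outcome, as a careful person would: the job done as asked, in the order asked, and still so for the second after the job is handed in, with the robot touching nothing.
It also fails if it takes over 72 s, if anything falls off the work surface, if the arm or the gripper's body presses on something with over 40 N, if the wrist force passes 120 N, or if a joint passes its speed limit or range.

### The arm

A 7-joint arm with a two-finger parallel gripper is mounted at the origin on the work surface. World frame = base frame: x ahead of the robot, y to its left, z up, the work surface at z = 0. Lengths are in m, angles in rad, forces in N, time in s.
With the tool pointing down it reaches from about 0.35 to 0.9 m from the base axis. Payload 8.1 kg.
Tool frame: the origin (TCP) lies between the finger pads, 19 mm behind the fingertips; this is the grasp point; z points along the fingers, y is the direction in which the jaws open and shut (so a half turn about z gives the same grasp; the last joint's range is limited). The gripper opens to 85 mm and grips with 20 to 120 N. Pads are 22 mm wide; open, the fingers measure 114 mm over their backs; the gripper's body (76 mm by 85 mm) begins 54 mm behind the grasp point. The pads swing forward as they close: fully open they stand 13 mm farther back than shut.
Start: joints at [-1.231, 0.434, 0.025, 1.573, -0.012, 1.134, -0.075], TCP at [0.268, 0.565, 0.25] pointing down, gripper open.
Joint ranges: [-2.62, 2.62], [-0.44, 2.09], [-1.27, 1.32], [0.08, 2.57], [-1.32, 4.46], [0.12, 2], [-2.74, 2.74]. Speed limits (rad/s): [2.22, 2.22, 3.01, 3.01, 3.14, 3.14, 3.14].

### API

Orientations are given as a rotation vector (axis times angle).
In Python, from rig import status, vision, sign_off, nets gives the robot as it stands. The module is installed in compiled form; this text tells all that it offers.
- The arm moves only by the tool arm_command, never from a script. Its argument "motion" is a list of rows, each a list of 3 entries, a list of its own where there are three numbers: the shift along the tool's x, y, z in cm, then the turn, a rotation vector about the tool's x, y, z in degrees, then the opening in per cent of the stroke, from 0 (shut) to 100 (fully open). In form: [[[tx, ty, tz], [ax, ay, az], hand], ...]. A call has 1 to 10 rows; each row is the pose to reach, as a shift and turn from the pose measured when the call began, along the tool's axes at that moment; what a row does not reach only later rows make up. A row lasts 1/8 s, in which the tool goes at most 62.5 mm and 10.7 degrees, less where a joint would pass 70% of its speed; a pose out of reach is approached as far as the arm can. A call with a gripper value outside its range is refused whole. The fingers move at their own pace and stop on an object; "grip_force" is the grip in N (left out, the last holds). Time passes only in rows, so rows that repeat a pose let the fingers close. It gives the time, the measured TCP pose, the force and the opening at its end, in the units of the state.
- status.read_state(): the state, without advancing time (a new reading comes with each control period).
- vision.capture(name): name is "side" or "top" or "wrist"; returns a dict with "image" (384x512x3 uint8, red, green, blue), "z_map" (384x512 float32, m along the optical axis (not along the pixel's ray), 0 where there is no reading), "fov_y" (degrees; the focal length in pixels is half the picture's height over the tangent of half this angle, whatever the lens; pixels are square), "cx", "cy" (the principal point, pixels), "k1" (the pictures are not rectified: a ray, as slopes to the right and down, at radius r is drawn at 1 + k1 r^2 times it, then the intrinsics apply), "view" (4x4, takes a point from world to camera coordinates); the wrist camera has in their place "mount" (4x4, takes a point from camera to tool coordinates, whose origin is the TCP and whose axes are the flange's). Camera axes: x right, y up, looking along -z (the intrinsics and any distortion apply to the point x, -y, -z); pixel columns grow to the right and rows downward; lengths in m; the calibration is good to about 2 mm. A picture is of the moment at which its call begins: read the wrist's pose just before it.
- sign_off(): hands the job in, once; it reports no verdict.
Trained networks look in the newest picture that a camera, given by its name, has taken for a name from the list of things; names that differ only in an ending like _2 or _b are one class to them, and where a whole thing is asked for, a point or a joint stands for the part that bears it (a point fixed in the world has none). Each returns a list of dicts, best first, with "confidence" (0 to 1); they miss things now and then, are a little off and sometimes report something else, mostly with a low value. They report only what shows in the picture. A call takes as long as a camera call.
- nets.find_in(camera, query): "centre" ([row, column] in pixels, amid what is visible of it).
The state is a dict: "time": time; "joints": joint angles; "qvel": joint speeds; "joint_torque": joint torques, N m; "tool_pos": TCP position; "orientation": TCP orientation; "wrist_force": force on the tool from outside, world axes, zero at the start; "torque": the same for the moment, N m; "width": finger opening in m.
Only numpy, scipy, OpenCV 4.12 (cv2) and the standard library are available. Lean on these libraries where they do the work, as an engineer would, in place of code of your own. Each camera call takes 0.05 s, during which the arm holds its last target. There are 200 camera calls.

## Working session

There is one attempt and no reset: what is moved stays moved. The work goes in short steps, Python scripts to look and compute and a tool call to move; the robot and the scene stay as the last step left them, time stands still between calls to the robot, and variables do not carry over. Pictures are saved under pics/ and viewed, about 8 in all and at most 12, crops included, and the job is handed in when it is done.

Besides the shell and the picture viewer there is one more tool, called as name(argument=value, ...) on one line, values as JSON. arm_command: Moves the arm, as the interface text tells. Its arguments: {"type":"object","properties":{"motion":{"type":"array"},"grip_force":{"type":"number"}},"required":["motion"]}

```bash
mkdir -p pics; cat > h.py <<'E'
import numpy as np, cv2
from scipy.spatial.transform import Rotation as R
from rig import status, vision, nets
def cap(n):
    s=status.read_state(); c=vision.capture(n)
    if n=="wrist":
        T=np.eye(4);T[:3,:3]=R.from_rotvec(s["orientation"]).as_matrix();T[:3,3]=s["tool_pos"]
        c["c2w"]=T@np.array(c["mount"])
    else: c["c2w"]=np.linalg.inv(np.array(c["view"]))
    return c
def save(c,f,box=None,scale=1):
    im=c["image"][:,:,::-1]
    if box: im=im[box[0]:box[1],box[2]:box[3]]
    cv2.imwrite("pics/"+f,cv2.resize(im,None,fx=scale,fy=scale,interpolation=cv2.INTER_CUBIC))
def cloud(c):
    h,w=c["z_map"].shape;f=h/2/np.tan(np.radians(c["fov_y"])/2)
    v,u=np.mgrid[:h,:w].astype(float)
    K=np.array([[f,0,c["cx"]],[0,f,c["cy"]],[0,0,1]])
    p=cv2.undistortPointsIter(np.stack([u.ravel(),v.ravel()],1)[:,None],K,np.array([c["k1"],0,0,0.]),None,None,(3,30,1e-9))[:,0]
    d=c["z_map"].ravel()
    P=np.stack([p[:,0]*d,-p[:,1]*d,-d],1)@c["c2w"][:3,:3].T+c["c2w"][:3,3]
    P[d==0]=np.nan
    return P.reshape(h,w,3)
def proj(c,P):
    h=384;f=h/2/np.tan(np.radians(c["fov_y"])/2)
    q=np.linalg.inv(c["c2w"]);p=np.atleast_2d(P)@q[:3,:3].T+q[:3,3]
    x,y=p[:,0]/-p[:,2],-p[:,1]/-p[:,2];k=1+c["k1"]*(x*x+y*y)
    return np.stack([c["cx"]+f*x*k,c["cy"]+f*y*k],1)  # col,row
E
python3 - <<'E'
from h import *
np.set_printoptions(precision=3,suppress=True)
s=status.read_state();print(s)
for n in ("top","side"):
    c=cap(n);save(c,n+"1.png",scale=1.5);P=cloud(c);np.save(n+"1.npy",P)
    print(n,c["fov_y"],c["k1"],c["c2w"][:3,3],(c["z_map"]>0).mean())
    for q in ["vise","jaw","crank_hub","crank_grip","finished","blank","basket","stored","offcut","tin","jar","tape","driver","bracket"]:
        for d in nets.find_in(n,q)[:2]:
            r,k=map(int,d["centre"]);print(q,round(d["confidence"],2),r,k,P[r,k])
E
```

```text
{'time': 0.0, 'joints': array([-1.231,  0.435,  0.025,  1.574, -0.012,  1.134, -0.075]), 'qvel': array([ 0.001,  0.   , -0.001,  0.   , -0.001, -0.   , -0.002]), 'joint_torque': array([ -0.   , -67.047,   1.025, -31.622,   0.016,   0.012,  -0.   ]), 'tool_pos': array([0.268, 0.564, 0.249]), 'orientation': array([-0.69 , -3.065,  0.003]), 'wrist_force': array([ 0.244, -0.079, -0.473]), 'torque': array([ 0.007, -0.012, -0.004]), 'width': 0.08538455570154875}
top 49.20948725920401 -0.056402055302518045 [ 0.343 -0.004  1.328] 0.9961649576822916
vise 0.83 194 262 [ 0.57  -0.031  0.149]
vise 0.22 144 194 [0.762 0.185 0.023]
jaw 0.59 184 259 [ 0.599 -0.023  0.15 ]
crank_hub 0.84 193 262 [ 0.572 -0.031  0.152]
crank_grip 0.53 217 302 [ 0.517 -0.157  0.044]
finished 0.58 178 240 [0.608 0.03  0.192]
finished 0.54 212 385 [ 0.532 -0.42   0.032]
blank 0.73 181 351 [ 0.625 -0.309  0.068]
blank 0.64 216 303 [ 0.52  -0.159  0.046]
basket 0.78 244 130 [0.441 0.384 0.002]
basket 0.16 185 260 [ 0.596 -0.026  0.153]
stored 0.66 242 118 [0.441 0.399 0.076]
offcut 0.82 211 385 [ 0.536 -0.421  0.028]
tin 
[... 523 characters left out ...]
ub 0.73 207 264 [ 0.58  -0.084  0.098]
crank_hub 0.73 136 214 [0.475 0.28  0.058]
crank_grip 0.45 243 246 [ 0.516 -0.156  0.042]
finished 0.86 164 268 [0.609 0.011 0.169]
finished 0.51 237 252 [ 0.535 -0.141  0.043]
blank 0.54 132 262 [0.656 0.33  0.005]
basket 0.87 139 216 [ 0.483  0.333 -0.005]
stored 0.57 118 201 [0.439 0.394 0.051]
offcut 0.8 341 271 [ 0.531 -0.42   0.028]
offcut 0.7 142 197 [0.415 0.256 0.062]
tin 0.77 316 230 [ 0.445 -0.37   0.097]
jar 0.73 251 248 [ 0.517 -0.182  0.042]
jar 0.69 205 193 [ 0.382 -0.018  0.068]
tape 0.94 225 337 [ 0.777 -0.157  0.061]
tape 0.16 206 264 [ 0.581 -0.079  0.096]
driver 0.61 156 298 [0.75  0.163 0.025]
bracket 0.5 131 262 [0.658 0.338 0.002]
```

View pics/top1.png

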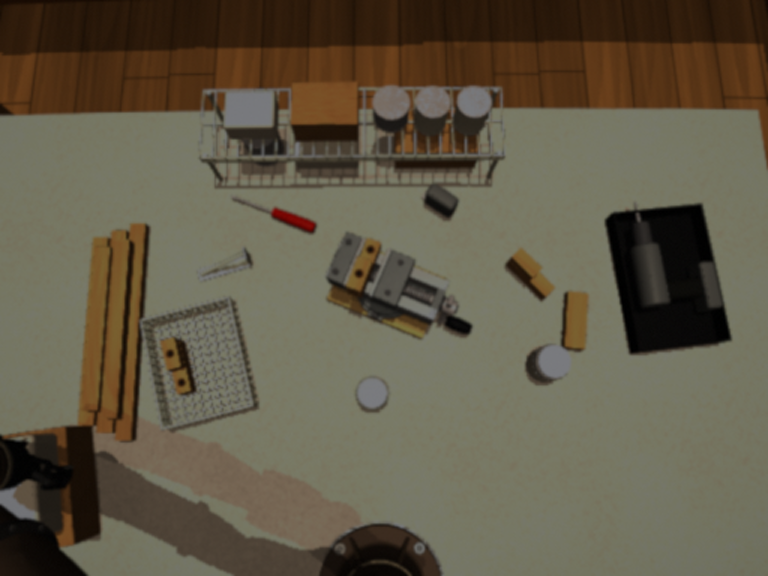

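View pics/side1.png

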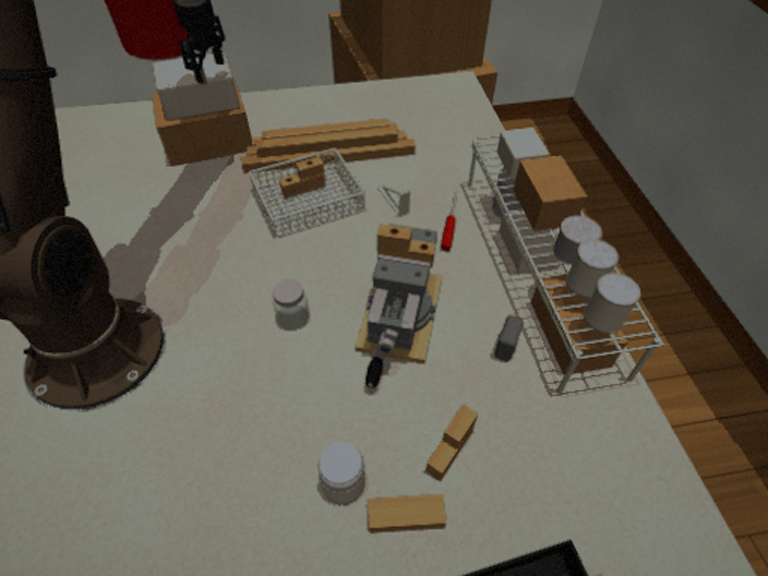

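Top view (1.5× scale): the vise runs from the crank grip at (458,325), near its lowest point, to the fixed jaw at (347,257). The finished block sits between the jaws at (363,265) and the blank is at (530,272). The offcut is at (575,320), the tin at (552,362), the jar at (372,394), and the basket at (200,362) with the stored block in its left half. The side view agrees.

```bash
cat > fit.py <<'E'
from h import *
np.set_printoptions(precision=4,suppress=True)
def band(P,c,r,z0,z1,mask=None):
    m=(np.hypot(P[...,0]-c[0],P[...,1]-c[1])<r)&(P[...,2]>z0)&(P[...,2]<z1)
    if mask is not None:m&=mask
    return m
def rects(P,m,minpx=40):
    n,l,st,ce=cv2.connectedComponentsWithStats(m.astype(np.uint8))
    out=[]
    for i in range(1,n):
        if st[i,4]<minpx: continue
        q=P[l==i]; (c,wh,a)=cv2.minAreaRect((q[:,:2]*1000).astype(np.float32))
        if wh[0]<wh[1]: wh=wh[::-1];a+=90
        out.append((np.array(c)/1000,np.array(wh),(a+90)%180-90,np.median(q[:,2]),len(q)))
    return out
E
python3 - <<'E'
from fit import *
for n in ("top","side"):
    P=np.load(n+"1.npy");im=cv2.imread("pics/%s1.png"%n);im=cv2.resize(im,(512,384),interpolation=cv2.INTER_AREA).astype(int)
    sat=(im.max(2)-im.min(2))/(im.max(2)+1);wood=(sat>0.45)&(im[...,2]>im[...,0])
    for nm,c,r,z0,z1,mk in [("fin sh",(.61,.015),.12,.18,.2,None),("fin ft",(.61,.015),.12,.152,.17,wood),
      ("jaws",(.6,0),.15,.143,.157,~wood),("blank sh",(.63,-.31),.1,.058,.085,None),("blank ft",(.61,-.32),.1,.03,.05,None),
      ("stored sh",(.44,.4),.1,.067,.09,wood),("stored ft",(.44,.4),.1,.034,.055,wood),("basket rim",(.44,.37),.2,.05,.066,~wood),
      ("grip",(.52,-.157),.08,.02,.075,None),("tin",(.435,-.355),.06,.085,.105,None),("jar",(.375,.0),.06,.08,.1,None),("offcut",(.53,-.42),.1,.02,.04,None)]:
        for o in rects(P,band(P,c,r,z0,z1,mk)): print(n,nm,*o)
    z=P[(np.abs(P[...,0]-.45)<.05)&(np.abs(P[...,1]+.15)<.05)][:,2];print("table",np.median(z),z.std())
E
```

```text
top fin sh [0.598  0.0337] [63.7822 29.8833] -21.43866729736328 0.19177147039922215 247
top fin ft [0.6489 0.0129] [43.0873 27.4569] -21.94695281982422 0.15920900932184578 126
top jaws [0.6374 0.0598] [100.4078  42.4802] -22.841278076171875 0.1513428409243356 465
top jaws [ 0.5997 -0.0281] [100.1663  58.0209] -22.946609497070312 0.15154368885507852 681
top blank sh [ 0.6456 -0.3089] [61.1117 31.6797] 43.612693786621094 0.07113504217246192 217
top blank ft [ 0.6273 -0.3247] [110.601   31.9567] 44.22675704956055 0.039684799421512595 199
top stored sh [0.4602 0.4141] [59.9957 29.2662] 15.850510597229004 0.07743317941377925 205
top stored ft [0.4363 0.4063] [106.1544  28.7744] 15.42386531829834 0.04543135810925292 212
top basket rim [0.4458 0.3684] [233.8392 193.6881] 14.393205642700195 0.059787595101285285 544
top grip [ 0.5244 -0.1609] [71.2014 27.3201] 68.67211151123047 0.045132858112827856 182
top tin [ 0.4386 -0.3468] [67.2201 66.6081] 77.39559936523438 0.09438752494200164 423
top jar [0.3831 0.0118] [57.8992 55.6205] -0.1981048583984375 0.08982149394196814 326
top offcut [ 0.5317 -
[... 928 characters left out ...]
58622493465103676 346
side grip [ 0.5829 -0.1375] [31.2598  4.8457] -22.728240966796875 0.06201843294020659 58
side grip [ 0.5244 -0.1658] [66.1312 28.3013] 61.09412384033203 0.04357608548306763 228
side tin [ 0.4379 -0.3489] [66.5241 65.1129] 42.132469177246094 0.09404976663330178 677
side jar [0.3821 0.008 ] [60.8716 58.6082] -27.364723205566406 0.08799547441639988 297
side offcut [ 0.5955 -0.3585] [28.9927 19.331 ] -48.31124496459961 0.03772346364828244 104
side offcut [ 0.4561 -0.3749] [41.2428  6.9931] 32.330257415771484 0.029997182472500827 43
side offcut [ 0.5304 -0.4182] [121.7398  46.3109] -6.880531311035156 0.028755053687352428 1098
table -0.001573507880854752 0.0016766071257277614
```

```bash
cat >> h.py <<'E'
def down(psi,lean=0,about=None):
    p=np.radians(psi);c,s=np.cos(p),np.sin(p)
    return np.array([[c,s,0],[s,-c,0],[0,0,-1.]])
def plan(*targets):
    """targets: (pos,Rmat) in world -> shift cm / turn deg from present tool pose"""
    s=status.read_state();R0=R.from_rotvec(s["orientation"]).as_matrix()
    print("t",round(s["time"],2),"pos",np.round(s["tool_pos"],4),"w",round(s["width"],4),"F",np.round(s["wrist_force"],1))
    for p,M in targets:
        t=R0.T@(np.array(p)-s["tool_pos"])*100
        a=np.degrees(R.from_matrix(R0.T@M).as_rotvec())
        print("shift",np.round(t,2),"turn",np.round(a,1),"steps",round(max(np.linalg.norm(t)/6.25,np.linalg.norm(a)/10.7),1))
E
python3 - <<'E'
from h import *
plan(([.611,.027,.30],down(158)),([.611,.027,.178],down(158)))
E
```

```text
t 1.5 pos [0.2678 0.5647 0.25  ] w 0.0854 F [ 0.3  0.7 -0.4]
shift [-54.05 -33.88  -5.  ] turn [ 0.   0.  -3.4] steps 10.2
shift [-54.05 -33.88   7.2 ] turn [ 0.   0.  -3.4] steps 10.3
```

arm_command(motion=[[[-54.0, -33.9, -5.0], [0, 0, -3.4], 100], [[-54.0, -33.9, -5.0], [0, 0, -3.4], 100], [[-54.0, -33.9, -5.0], [0, 0, -3.4], 100], [[-54.0, -33.9, -5.0], [0, 0, -3.4], 100], [[-54.0, -33.9, -5.0], [0, 0, -3.4], 100], [[-54.0, -33.9, -5.0], [0, 0, -3.4], 100], [[-54.0, -33.9, -5.0], [0, 0, -3.4], 100], [[-54.0, -33.9, -5.0], [0, 0, -3.4], 100], [[-54.0, -33.9, -5.0], [0, 0, -3.4], 100], [[-54.0, -33.9, -5.0], [0, 0, -3.4], 100]])

```text
time: 2.75
tool_pos: [0.6036, 0.0376, 0.2993]
orientation: [0.598, 3.084, 0.001]
wrist_force: [0.7, 1.0, 0.8]
width: 0.085
```

arm_command(motion=[[[0, 0, 0], [0, 0, 0], 100], [[0, 0, 0], [0, 0, 0], 100]])

```text
time: 3.0
tool_pos: [0.6034, 0.0377, 0.2991]
orientation: [0.599, 3.084, 0.001]
wrist_force: [0.3, 0.3, 0.2]
width: 0.0854
```

```bash
python3 - <<'E'
from fit import *
c=cap("wrist");save(c,"w1.png");P=cloud(c)
im=c["image"].astype(int);sat=(im.max(2)-im.min(2))/(im.max(2)+1);wood=(sat>0.45)&(im[...,0]>im[...,2])
for nm,cc,r,z0,z1,mk in [("fin sh",(.61,.015),.12,.18,.2,None),("fin ft",(.61,.015),.12,.152,.17,wood),("jaws",(.6,0),.15,.143,.157,~wood)]:
    for o in rects(P,band(P,cc,r,z0,z1,mk)): print(nm,*o)
plan(([.611,.027,.178],down(158)))
E
```

```text
fin sh [0.5971 0.0337] [62.1367 29.7695] -20.982955932617188 0.1922034646018095 3282
fin ft [0.5684 0.0449] [28.5804  0.5542] 69.29419708251953 0.1621536269256314 99
fin ft [0.6536 0.0123] [34.1194 28.4756] -21.463150024414062 0.16031360789563553 1065
jaws [ 0.5988 -0.0281] [100.5317  58.0346] -23.201690673828125 0.1520872311303009 7042
jaws [0.6362 0.0597] [100.6626  42.2113] -22.96990966796875 0.15222806924058513 5059
t 3.05 pos [0.6031 0.0388 0.2991] w 0.0857 F [ 0.5  0.8 -0.6]
shift [-1.18 -0.82 12.11] turn [ 0.1 -0.   0.1] steps 2.0
```

arm_command(motion=[[[-1.0, -0.7, 8.0], [0, 0, -0.7], 100], [[-1.0, -0.7, 10.0], [0, 0, -0.7], 100], [[-1.0, -0.7, 12.1], [0, 0, -0.7], 100], [[-1.0, -0.7, 12.1], [0, 0, -0.7], 60], [[-1.0, -0.7, 12.1], [0, 0, -0.7], 25], [[-1.0, -0.7, 12.1], [0, 0, -0.7], 25], [[-1.0, -0.7, 12.1], [0, 0, -0.7], 20], [[-1.0, -0.7, 12.1], [0, 0, -0.7], 20]], grip_force=40)

```text
time: 4.05
tool_pos: [0.6105, 0.0291, 0.1795]
orientation: [0.577, 3.086, 0.004]
wrist_force: [-2.0, 0.9, 7.7]
width: 0.0294
```

arm_command(motion=[[[0, 0, -2], [0, 0, 0], 20], [[0, 0, -6], [0, 0, 0], 20], [[0, 0, -11], [0, 0, 0], 20], [[0, 0, -13], [0, 0, 0], 20], [[0, 0, -13], [0, 0, 0], 20]], grip_force=60)

```text
time: 4.68
tool_pos: [0.6109, 0.0288, 0.3112]
orientation: [0.576, 3.083, 0.006]
wrist_force: [-0.1, 0.2, -1.5]
width: 0.0291
```

```bash
python3 - <<'E'
from fit import *
c=cap("side");save(c,"s2.png",(60,300,120,400),2);P=cloud(c)
w=cap("wrist");Q=cloud(w)
for o in rects(Q,band(Q,(.6,.03),.15,.275,.345)): print("wrist held",*o)
c=cap("top");P=cloud(c)
for o in rects(P,band(P,(.6,.0),.15,.143,.157)): print("jaws",*o)
# basket frame: candidates
b=np.array([.4465,.368]);a=np.radians(14.3);x=np.array([np.cos(a),np.sin(a)]);y=np.array([-x[1],x[0]])
t=b-.038*y
psi=194.3; g=np.array([np.cos(np.radians(psi)),np.sin(np.radians(psi))])*.010
print("target",t,t+g)
plan(([*(t+g),.20],down(psi)),([*(t+g),.066],down(psi)))
E
```

```text
wrist held [0.6132 0.0283] [90.435  90.3655] 22.594388961791992 0.3221145596173337 20370
wrist held [ 0.6067 -0.0075] [4.4363 1.6344] -26.649429321289062 0.34364408282066 45
jaws [ 0.6073 -0.055 ] [79.3912 29.1315] -0.7545394897460938 0.15144947395031316 175
target [0.4559 0.3312] [0.4462 0.3287]
t 4.83 pos [0.6094 0.0289 0.308 ] w 0.0295 F [-0.3  1.1 -1.7]
shift [26.04 22.05 10.85] turn [  0.1  -0.  -35.5] steps 5.7
shift [26.03 22.03 24.25] turn [  0.1  -0.  -35.5] steps 6.7
```

arm_command(motion=[[[5, 4.2, 0], [0, 0, -9], 20], [[10, 8.5, 3], [0, 0, -18], 20], [[15, 13, 6], [0, 0, -27], 20], [[20, 17, 9], [0, 0, -35.5], 20], [[26.0, 22.0, 11], [0, 0, -35.5], 20], [[26.0, 22.0, 11], [0, 0, -35.5], 20], [[26.0, 22.0, 11], [0, 0, -35.5], 20], [[26.0, 22.0, 11], [0, 0, -35.5], 20]])

```text
time: 5.82
tool_pos: [0.4462, 0.3273, 0.1975]
orientation: [0.392, -3.116, -0.0]
wrist_force: [1.0, -0.2, -0.9]
width: 0.0292
```

```bash
python3 - <<'E'
from fit import *
w=cap("wrist");save(w,"w2.png");Q=cloud(w)
im=w["image"].astype(int);sat=(im.max(2)-im.min(2))/(im.max(2)+1);wood=(sat>0.45)&(im[...,0]>im[...,2])
print("rim",rects(Q,band(Q,(.4465,.368),.2,.05,.066,~wood))[:4])
print("stored",rects(Q,band(Q,(.4465,.4),.12,.068,.09)))
c=cap("side");Q=cloud(c)
for o in rects(Q,band(Q,(.4465,.33),.1,.17,.225)): print("held side",*o)
for z0 in (.135,.145,.155,.165,.175):print(z0,np.sum(band(Q,(.4465,.33),.1,z0-.005,z0+.005)))
plan(([.4462,.3287,.0655],down(194.3)))
E
```

```text
rim [(array([0.4301, 0.3651]), array([198.5364, 191.346 ]), 14.427607536315918, np.float64(0.060424447386768165), 5415)]
stored [(array([0.4622, 0.4153]), array([62.6252, 30.0727]), 15.822375297546387, np.float64(0.07810789854613723), 2864)]
held side [0.4574 0.3201] [110.4498  60.2064] 18.11851692199707 0.18954268733349 375
0.135 7
0.145 83
0.155 83
0.165 82
0.175 136
t 5.92 pos [0.4472 0.3267 0.1983] w 0.0295 F [ 0.1 -0.2 -1.3]
shift [ 0.05  0.21 13.28] turn [ 0.   0.  -0.1] steps 2.1
```

View pics/w2.png

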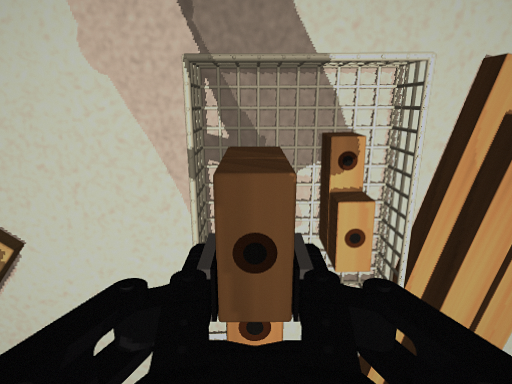

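Wrist view: the block is held level and the left basket half is clear below it. The stored block is at about (350,200), to the right. Lowering now.

arm_command(motion=[[[0, 0.2, 5], [0, 0, 0], 20], [[0, 0.2, 10], [0, 0, 0], 20], [[0, 0.2, 12.2], [0, 0, 0], 20], [[0, 0.2, 12.8], [0, 0, 0], 20], [[0, 0.2, 13.1], [0, 0, 0], 20], [[0, 0.2, 13.1], [0, 0, 0], 20]])

```text
time: 6.68
tool_pos: [0.4474, 0.3289, 0.0683]
orientation: [-0.388, 3.116, 0.003]
wrist_force: [-0.7, 0.8, -0.6]
width: 0.0294
```

arm_command(motion=[[[0, 0, 0.2], [0, 0, 0], 20], [[0, 0, 0.3], [0, 0, 0], 20], [[0, 0, 0.3], [0, 0, 0], 20]])

```text
time: 7.05
tool_pos: [0.4477, 0.3291, 0.0656]
orientation: [-0.388, 3.115, 0.003]
wrist_force: [1.1, -0.1, -0.5]
width: 0.029
```

arm_command(motion=[[[0, 0, 0.1], [0, 0, 0], 20], [[0, 0, 0.2], [0, 0, 0], 20], [[0, 0, 0.2], [0, 0, 0], 20]])

```text
time: 7.42
tool_pos: [0.4477, 0.3291, 0.0655]
orientation: [-0.387, 3.115, 0.004]
wrist_force: [-5.9, -6.0, 25.1]
width: 0.0292
```

arm_command(motion=[[[0, 0, -0.1], [0, 0, 0], 20], [[0, 0, -0.1], [0, 0, 0], 40], [[0, 0, -0.1], [0, 0, 0], 55], [[0, 0, -0.1], [0, 0, 0], 55], [[0, 0, -0.1], [0, 0, 0], 55], [[0, 0, -2], [0, 0, 0], 55], [[0, 0, -6], [0, 0, 0], 55], [[0, 0, -12], [0, 0, 0], 55], [[0, 0, -18], [0, 0, 0], 70], [[0, 0, -23], [0, 0, 0], 100]])

```text
time: 8.68
tool_pos: [0.4472, 0.3285, 0.298]
orientation: [-0.387, 3.114, 0.005]
wrist_force: [1.8, 0.4, -0.5]
width: 0.0759
```

```bash
python3 - <<'E'
from fit import *
for n in ("wrist","side","top"):
    w=cap(n);Q=cloud(w)
    im=w["image"].astype(int);sat=(im.max(2)-im.min(2))/(im.max(2)+1);wood=(sat>0.45)&(im[...,0]>im[...,2])
    for o in rects(Q,band(Q,(.4465,.368),.1,.067,.09)): print(n,"sh",*o)
    for o in rects(Q,band(Q,(.4465,.368),.1,.035,.055,wood)): print(n,"ft",*o)
# blank grasp: shoulder centre (.6455,-.310), yaw 43.5
psi=43.5-180
x=np.array([np.cos(np.radians(43.5)),np.sin(np.radians(43.5))])
g=np.array([.6455,-.310])-.014*x
print(g)
plan(([*g,.30],down(psi)),([*g,.30],down(43.5)))
print(status.read_state()["joints"])
E
```

```text
wrist sh [0.4343 0.3256] [62.8875 29.7257] 14.873311042785645 0.0781903181346863 1644
wrist sh [0.4618 0.4153] [63.1309 30.3541] 15.722039222717285 0.0781888621657974 1553
wrist ft [0.4372 0.4083] [107.4918  30.2989] 15.724364280700684 0.04588982268481223 1282
wrist ft [0.4921 0.34  ] [39.1913 29.1717] 14.722853660583496 0.04634481180669475 721
side sh [0.4602 0.4152] [61.5644 37.1095] 15.256380081176758 0.07674734908121356 126
side sh [0.4333 0.3234] [61.7922 36.734 ] 16.65595054626465 0.07682881353088705 146
side ft [0.4373 0.4054] [107.2904  29.5997] 15.86109447479248 0.0444399039098512 147
side ft [0.4576 0.3267] [111.9198  36.8414] 11.862539291381836 0.04362630551359353 162
top sh [0.4449 0.4104] [31.963  28.7472] -72.1019458770752 0.07692806238996153 88
top sh [0.4337 0.3242] [61.8764 31.4812] 14.014604568481445 0.07760604218330047 231
top ft [0.4562 0.3292] [107.813   31.4247] 15.246251106262207 0.04509016893119999 119
top ft [0.4246 0.4038] [83.1777 30.2152] 14.870246887207031 0.04512235451633351 177
[ 0.6353 -0.3196]
t 8.82 pos [0.4483 0.3293 0.2983] w 0.0853 F [-0.  -0.8 -0.7]
shift [ -2.26 -67.5   -0.47] turn [  0.1   0.5 -29.3] steps 10.8
shift [ -2.26 -67.5   -0.47] turn [  0.7  -0.2 150.7] steps 14.1
[-0.7432  0.2806  0.0179  1.68   -0.0059  1.1716  1.0943]
```

arm_command(motion=[[[-0.3, -6, 0], [0, 0, 10], 100], [[-0.5, -12, -0.5], [0, 0, 20], 100], [[-0.8, -18, -0.5], [0, 0, 30], 100], [[-1, -24, -0.5], [0, 0, 40], 100], [[-1, -30, -0.5], [0, 0, 50], 100], [[-1.3, -36, -0.5], [0, 0, 60], 100], [[-1.5, -42, -0.5], [0, 0, 70], 100], [[-1.7, -48, -0.5], [0, 0, 80], 100], [[-2, -54, -0.5], [0, 0, 90], 100], [[-2.2, -60, -0.5], [0, 0, 100], 100]])

```text
time: 10.07
tool_pos: [0.6164, -0.2486, 0.2989]
orientation: [-2.144, -2.294, -0.013]
wrist_force: [0.7, -0.1, -1.0]
width: 0.0856
```

```bash
python3 - <<'E'
from h import *
plan(([.635,-.32,.22],down(43.5)))
print(status.read_state()["joints"])
E
```

```text
t 10.07 pos [ 0.6164 -0.2486  0.2989] w 0.0856 F [ 0.7 -0.1 -1. ]
shift [-7.31  1.34  7.84] turn [ 0.1 -0.5 50.4] steps 4.7
[-0.05286168  0.50553098  0.58152907  1.42886268 -0.2891727   1.29008771
  0.6183671 ]
```

arm_command(motion=[[[-2, 0.4, 2], [0, 0, 10], 100], [[-4, 0.8, 4], [0, 0, 20], 100], [[-6, 1.3, 6], [0, 0, 30], 100], [[-7.3, 1.3, 7.8], [0, -0.5, 40], 100], [[-7.3, 1.3, 7.8], [0, -0.5, 50.4], 100], [[-7.3, 1.3, 7.8], [0, -0.5, 50.4], 100], [[-7.3, 1.3, 7.8], [0, -0.5, 50.4], 100]])

```text
time: 10.95
tool_pos: [0.6344, -0.3197, 0.2198]
orientation: [2.915, 1.169, 0.0]
wrist_force: [0.9, -0.6, 0.5]
width: 0.0853
```

```bash
python3 - <<'E'
from fit import *
w=cap("wrist");Q=cloud(w)
for o in rects(Q,band(Q,(.63,-.32),.1,.06,.085)): print("sh",*o)
for o in rects(Q,band(Q,(.63,-.32),.1,.03,.05)): print("ft",*o)
plan(([.6353,-.3196,.06],down(43.5)))
print(status.read_state()["joints"])
E
```

```text
sh [ 0.6449 -0.3082] [62.298  29.9756] 43.438255310058594 0.07198245687442667 2545
ft [ 0.6672 -0.2868] [28.8001  0.4378] -46.093711853027344 0.04204684068003872 49
ft [ 0.6014 -0.35  ] [38.526  29.5901] 42.93138885498047 0.040025403097139395 1076
ft [ 0.5824 -0.4055] [16.2169  7.5096] -1.3967971801757812 0.03038076935124523 40
t 11.0 pos [ 0.6345 -0.3197  0.2201] w 0.0854 F [ 0.1 -0.4 -0.7]
shift [ 0.06  0.02 16.01] turn [ 0.1 -0.   0.2] steps 2.6
[-0.0363  0.6899  0.7687  1.4154 -0.4887  1.2304 -0.0293]
```

arm_command(motion=[[[0.1, -0.1, 6], [0, 0, 0], 100], [[0.1, -0.1, 12], [0, 0, 0], 100], [[0.1, -0.1, 15], [0, 0, 0], 100], [[0.1, -0.1, 16], [0, 0, 0], 100], [[0.1, -0.1, 16], [0, 0, 0], 60], [[0.1, -0.1, 16], [0, 0, 0], 20], [[0.1, -0.1, 16], [0, 0, 0], 20], [[0.1, -0.1, 16], [0, 0, 0], 20], [[0.1, -0.1, 16], [0, 0, 0], 20]], grip_force=60)

```text
time: 12.12
tool_pos: [0.6355, -0.3188, 0.0617]
orientation: [2.914, 1.168, 0.004]
wrist_force: [-1.0, 0.8, 8.1]
width: 0.0292
```

```bash
python3 - <<'E'
from fit import *
print(status.read_state()["tool_pos"])
xv=np.array([np.cos(np.radians(67)),np.sin(np.radians(67))]);yv=np.array([-xv[1],xv[0]])
O=np.array([.603,-.0195])
t=O+.045*xv+.010*yv
print(t)
plan(([*t,.32],down(157)),([*t,.18],down(157)))
E
```

```text
[ 0.6355 -0.3188  0.0617]
[0.6114 0.0258]
t 12.12 pos [ 0.6355 -0.3188  0.0617] w 0.0292 F [-1.   0.8  8.1]
shift [ 22.09 -26.51 -25.88] turn [   0.2    0.1 -113.3] steps 10.6
shift [ 22.07 -26.56 -11.88] turn [   0.2    0.1 -113.3] steps 10.6
```

arm_command(motion=[[[0, 0, -5], [0, 0, 0], 20], [[0, 0, -11], [0, 0, -8], 20], [[0, 0, -17], [0, 0, -18], 20], [[1, -1.2, -22], [0, 0, -28], 20], [[5, -6, -26], [0, 0, -38], 20], [[9, -10.8, -26], [0, 0, -48], 20], [[13, -15.6, -26], [0, 0, -58], 20], [[17, -20.4, -26], [0, 0, -68], 20], [[20, -24, -26], [0, 0, -78], 20], [[22, -26.4, -26], [0, 0, -88], 20]])

```text
time: 13.38
tool_pos: [0.6108, 0.0285, 0.3213]
orientation: [1.271, 2.87, 0.002]
wrist_force: [0.4, -1.7, -1.9]
width: 0.0292
```

```bash
python3 - <<'E'
from h import *
plan(([.6114,.0258,.30],down(157)))
print(status.read_state()["joints"])
E
```

```text
t 13.38 pos [0.6108 0.0285 0.3213] w 0.0292 F [ 0.4 -1.7 -1.9]
shift [-0.24 -0.14  2.13] turn [  0.1   0.1 -24.8] steps 2.3
[-0.41440341  0.37220642  0.4026633   1.52687084 -0.14965609  1.27002644
  0.74463736]
```

arm_command(motion=[[[-0.2, -0.1, 2], [0, 0, -10], 20], [[-0.2, -0.1, 2], [0, 0, -20], 20], [[-0.2, -0.1, 2], [0, 0, -24.8], 20], [[-0.2, -0.1, 2], [0, 0, -24.8], 20], [[-0.2, -0.1, 2], [0, 0, -24.8], 20]])

```text
time: 14.0
tool_pos: [0.6113, 0.0262, 0.3014]
orientation: [0.628, 3.075, 0.001]
wrist_force: [0.4, -0.9, -1.8]
width: 0.029
```

```bash
python3 - <<'E'
from fit import *
w=cap("wrist");save(w,"w3.png");Q=cloud(w)
for o in rects(Q,band(Q,(.6,0),.15,.143,.157)): print("jaws w",*o)
for o in rects(Q,band(Q,(.61,.02),.12,.29,.335)): print("held w",*o)
w=cap("side");Q=cloud(w)
for o in rects(Q,band(Q,(.6,0),.15,.143,.157)): print("jaws s",*o)
plan(([.6114,.0258,.181],down(157)))
E
```

```text
jaws w [ 0.5981 -0.0283] [99.7508 57.8435] -23.656051635742188 0.1520705164168598 6078
jaws w [0.6357 0.0602] [99.521  41.9517] -22.50513458251953 0.1521964100385853 3450
held w [0.5999 0.0309] [67.3888 66.6702] 22.261863708496094 0.31194934003140556 17403
jaws s [0.6371 0.056 ] [99.7643 45.2027] -22.22662353515625 0.14963233789442903 376
jaws s [ 0.5999 -0.0322] [100.1271  62.0632] -24.345436096191406 0.14994205759576051 608
t 14.1 pos [0.6114 0.0263 0.3013] w 0.0291 F [-0.3  0.1 -0.4]
shift [ 0.01 -0.06 12.03] turn [ 0.1  0.2 -0. ] steps 1.9
```

View pics/w3.png

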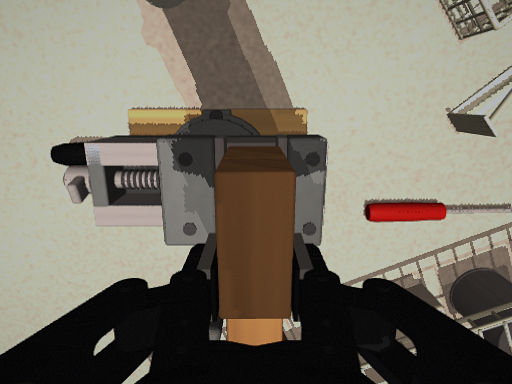

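Wrist view: the held blank (about 255,230) hangs over the gap between the grey jaws (190,190 and 310,190), clear on both sides. I'll measure its offset along the jaws before lowering it.

```bash
python3 - <<'E'
from fit import *
w=cap("wrist");Q=cloud(w)
im=w["image"].astype(int);sat=(im.max(2)-im.min(2))/(im.max(2)+1);wood=(sat>0.45)&(im[...,0]>im[...,2])
xv=np.array([np.cos(np.radians(67)),np.sin(np.radians(67))]);yv=np.array([-xv[1],xv[0]]);O=np.array([.603,-.0195])
for nm,m in [("sh",band(Q,(.61,.02),.12,.307,.317,wood)),("heldall",band(Q,(.61,.02),.12,.24,.317,wood)),("jaws",band(Q,(.6,0),.15,.148,.156,~wood))]:
    q=Q[m];d=(q[:,:2]-O)
    print(nm,m.sum(),"xv",np.percentile(d@xv,[.5,5,50,95,99.5])*1000,"yv",np.percentile(d@yv,[.5,5,50,95,99.5])*1000,np.median(q[:,2]))
    if nm=="sh":print(rects(Q,m))
E
```

```text
sh 11428 xv [30.8027 32.1864 45.5478 58.6865 59.9987] yv [-5.4506 -1.8439 28.3204 53.7534 55.549 ] 0.3117544368878775
[(array([0.5981, 0.032 ]), array([62.3826, 30.6728]), -22.896575927734375, np.float64(0.31175424675356067), 11424)]
heldall 14229 xv [30.7759 32.1824 45.5462 58.5829 59.9707] yv [-44.4809 -36.8769  28.7128  55.3528  55.6043] 0.31156775301897593
jaws 9405 xv [-37.3647 -33.5814   0.8398 102.2987 105.9403] yv [-47.3037 -39.8816  10.1405  47.2101  50.2224] 0.15216676625658132
```

arm_command(motion=[[[0, 0.1, 4], [0, 0, 0], 20], [[0, 0.1, 8], [0, 0, 0], 20], [[0, 0.1, 10.5], [0, 0, 0], 20], [[0, 0.1, 11.4], [0, 0, 0], 20], [[0, 0.1, 11.7], [0, 0, 0], 20], [[0, 0.1, 11.9], [0, 0, 0], 20], [[0, 0.1, 11.9], [0, 0, 0], 20]])

```text
time: 15.02
tool_pos: [0.6126, 0.0273, 0.1831]
orientation: [0.626, 3.074, 0.002]
wrist_force: [0.3, 0.9, -1.5]
width: 0.0292
```

arm_command(motion=[[[0, 0, 0.1], [0, 0, 0], 20], [[0, 0, 0.2], [0, 0, 0], 20], [[0, 0, 0.2], [0, 0, 0], 20]])

```text
time: 15.4
tool_pos: [0.613, 0.0273, 0.1818]
orientation: [0.626, 3.073, 0.002]
wrist_force: [-0.5, 0.4, 4.4]
width: 0.029
```

arm_command(motion=[[[0, 0, 0], [0, 0, 0], 40], [[0, 0, 0], [0, 0, 0], 80], [[0, 0, 0], [0, 0, 0], 100], [[0, 0, 0], [0, 0, 0], 100], [[0, 0, -2], [0, 0, 0], 100], [[0, 0, -6], [0, 0, 0], 100], [[0, 0, -10], [0, 0, 0], 100], [[0, -4, -12], [0, 0, 5], 100], [[0, -9, -12], [0, 0, 15], 100], [[0, -14, -12], [0, 0, 25], 100]])

```text
time: 16.65
tool_pos: [0.557, -0.1028, 0.3018]
orientation: [1.284, 2.861, 0.005]
wrist_force: [-0.3, -0.9, 0.1]
width: 0.0857
```

```bash
cat > v.py <<'E'
from fit import *
xv=np.array([np.cos(np.radians(67)),np.sin(np.radians(67)),0]);yv=np.array([-xv[1],xv[0],0]);zh=np.array([0,0,1.]);O=np.array([.603,-.0195,0])
def lean(deg=30):
    S,C=np.sin(np.radians(deg)),np.cos(np.radians(deg))
    return np.stack([C*xv+S*zh,-yv,S*xv-C*zh],1)
def V(x,y,z): return O+x*xv+y*yv+z*zh
def inV(P): d=P-O; return np.stack([d@xv,d@yv,d[...,2]],-1)
E
python3 - <<'E'
from v import *
for n in ("wrist","side","top"):
    w=cap(n);Q=cloud(w);q=inV(Q)
    if n=="wrist":save(w,"w4.png")
    im=w["image"].astype(int);dark=im.max(2)<60
    m=(q[...,0]>-.21)&(q[...,0]<-.138)&(abs(q[...,1])<.08)&(q[...,2]>.012)&(q[...,2]<.17)
    k=q[m]
    if len(k)>20:
        print(n,m.sum(),"x",np.percentile(k[:,0],[1,50,99])*1e3,"y",np.percentile(k[:,1],[1,50,99])*1e3,"z",np.percentile(k[:,2],[1,50,99])*1e3)
        g=k[k[:,0]<-.155];print("   outer y",np.percentile(g[:,1],[1,50,99])*1e3,"z",np.percentile(g[:,2],[1,50,99])*1e3)
    for o in rects(Q,band(Q,(.61,.02),.12,.18,.2)): print(n,"sh",*o)
a=3.45
G=V(-.180,-.06*np.sin(a),.092+.06*np.cos(a));L=lean()
print(G)
plan((V(-.26,.02,.25),L),(G-.12*L[:,2],L),(G,L))
E
```

```text
wrist 1184 x [-194.0468 -158.8277 -138.635 ] y [-10.5853  15.815   30.316 ] z [ 34.9185  46.5928 107.3153]
   outer y [ 4.2487 18.9806 30.6949] z [35.0753 46.0643 49.555 ]
wrist sh [0.5995 0.0323] [62.1422 30.9959] -22.971336364746094 0.19201311175317615 4680
side 283 x [-197.7016 -158.6829 -138.2257] y [-15.3535   8.8989  26.9499] z [ 27.9696  45.2033 107.3873]
   outer y [ 1.7838 13.5265 27.663 ] z [26.4863 43.0815 49.556 ]
side sh [0.6043 0.0269] [54.253  31.5437] -22.508514404296875 0.18927531567051048 125
top sh [0.6009 0.0323] [62.3591 30.4687] -22.99810028076172 0.1913371812148601 246
[ 0.5159 -0.1781  0.0348]
t 16.8 pos [ 0.5564 -0.1048  0.3019] w 0.0857 F [0.4 0.3 0.8]
shift [ -6.03 -15.23   5.15] turn [-16.6  26.8  63.2] steps 6.6
shift [ -5.29 -13.39  16.28] turn [-16.6  26.8  63.2] steps 6.6
shift [-2.67 -8.01 26.68] turn [-16.6  26.8  63.2] steps 6.6
```

arm_command(motion=[[[-1, -2.5, 1], [-2.4, 3.8, 9], 100], [[-2, -5, 2], [-4.7, 7.7, 18], 100], [[-3, -7.5, 3], [-7.1, 11.5, 27], 100], [[-4, -10, 4], [-9.5, 15.3, 36], 100], [[-5, -12.5, 5], [-11.9, 19.1, 45], 100], [[-6, -15.2, 5.2], [-14.2, 23, 54], 100], [[-6, -15.2, 5.2], [-16.6, 26.8, 63.2], 100], [[-6, -15.2, 5.2], [-16.6, 26.8, 63.2], 100]])

```text
time: 17.8
tool_pos: [0.4825, -0.251, 0.2488]
orientation: [-2.324, -1.537, -0.622]
wrist_force: [-1.0, -0.6, 0.2]
width: 0.0857
```

```bash
python3 - <<'E'
from v import *
w=cap("wrist");Q=cloud(w);q=inV(Q);save(w,"w5.png")
m=(q[...,0]>-.21)&(q[...,0]<-.155)&(abs(q[...,1])<.08)&(q[...,2]>.012)&(q[...,2]<.17)
k=q[m];print(m.sum(),"x",np.percentile(k[:,0],[1,50,99])*1e3,"y",np.percentile(k[:,1],[1,50,99])*1e3,"z",np.percentile(k[:,2],[1,50,99])*1e3)
a=3.45
G=V(-.180,.018,.035);L=lean()
plan((G-.08*L[:,2],L),(G,L))
print(status.read_state()["joints"])
E
```

```text
894 x [-197.3896 -176.3284 -155.7619] y [ 4.4898 18.0583 30.4381] z [33.5574 45.2955 49.3662]
t 17.85 pos [ 0.4833 -0.2502  0.2491] w 0.0859 F [ 1.2 -0.3  0.2]
shift [-3.85  0.21 14.5 ] turn [-0.1  0.   0.2] steps 2.4
shift [-3.85  0.22 22.5 ] turn [-0.1  0.   0.2] steps 3.7
[ 0.2563  0.4541  0.6126  1.7726 -0.7444  1.3418  0.7613]
```

View pics/w5.png

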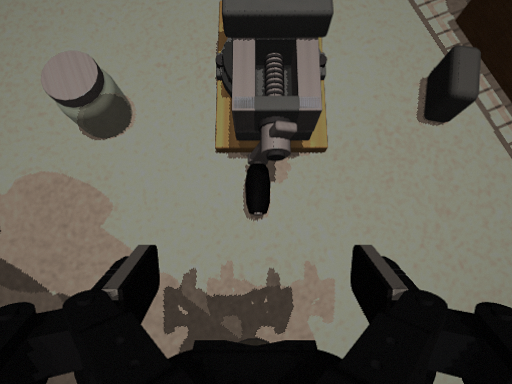

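Wrist view: the black grip at (258,190) hangs below the hub (275,145) and sits centrally between the open fingers. Nothing is near the approach path.

arm_command(motion=[[[-3.9, 0.2, 5], [0, 0, 0], 100], [[-3.9, 0.2, 10], [0, 0, 0], 100], [[-3.9, 0.2, 15], [0, 0, 0], 100], [[-3.9, 0.2, 19], [0, 0, 0], 100], [[-3.9, 0.2, 22], [0, 0, 0], 100], [[-3.9, 0.2, 22.5], [0, 0, 0], 100], [[-3.9, 0.2, 22.5], [0, 0, 0], 60], [[-3.9, 0.2, 22.5], [0, 0, 0], 25], [[-3.9, 0.2, 22.5], [0, 0, 0], 20], [[-3.9, 0.2, 22.5], [0, 0, 0], 20]], grip_force=70)

```text
time: 19.1
tool_pos: [0.5161, -0.1795, 0.0357]
orientation: [-2.322, -1.543, -0.624]
wrist_force: [-1.6, -1.9, 4.8]
width: 0.0251
```

```bash
cat > crank.py <<'E'
from v import *
import sys
# rows for crank from a0 (measured from TCP) by given degrees steps; args: list of increments (deg)
s=status.read_state();R0=R.from_rotvec(s["orientation"]).as_matrix()
p=inV(s["tool_pos"]);a0=np.arctan2(-p[1],p[2]-.092)%(2*np.pi)
f=s["wrist_force"];r=np.hypot(p[1],p[2]-.092)
tan=-np.cos(a0)*yv-np.sin(a0)*zh
print("t",s["time"],"vise",np.round(p*1000,1),"a0 deg",np.degrees(a0).round(1),"r",round(r*1000,1),"Ftan",round(f@tan,1),"F",np.round(f,1),"w",round(s["width"],4))
for d in map(float,sys.argv[1:]):
    a=a0+np.radians(d);t=V(-.180,-.06*np.sin(a),.092+.06*np.cos(a))
    # relative to ideal point at a0 blended: absolute target on circle
    print(d,np.round(R0.T@(t-s["tool_pos"])*100,1).tolist())
E
python3 crank.py 20 40 60 80 100 120 140 160 180 200
```

```text
t 19.1 vise [-181.2   17.4   35.7] a0 deg 197.2 r 58.9 Ftan 2.1 F [-1.6 -1.9  4.8] w 0.0251
20.0 [0.5, -1.9, -0.7]
40.0 [1.3, -3.3, -2.0]
60.0 [2.3, -4.1, -3.7]
80.0 [3.3, -4.2, -5.5]
100.0 [4.3, -3.6, -7.2]
120.0 [5.1, -2.3, -8.6]
140.0 [5.7, -0.5, -9.6]
160.0 [5.9, 1.5, -10.0]
180.0 [5.8, 3.6, -9.8]
200.0 [5.3, 5.4, -9.0]
```

arm_command(motion=[[[0.5, -1.9, -0.7], [0, 0, 0], 20], [[1.3, -3.3, -2.0], [0, 0, 0], 20], [[2.3, -4.1, -3.7], [0, 0, 0], 20], [[3.3, -4.2, -5.5], [0, 0, 0], 20], [[4.3, -3.6, -7.2], [0, 0, 0], 20], [[5.1, -2.3, -8.6], [0, 0, 0], 20], [[5.7, -0.5, -9.6], [0, 0, 0], 20], [[5.9, 1.5, -10.0], [0, 0, 0], 20]])

```text
time: 20.1
tool_pos: [0.5281, -0.1846, 0.1532]
orientation: [-2.321, -1.541, -0.622]
wrist_force: [-8.1, 0.4, -1.6]
width: 0.0251
```

```bash
python3 crank.py 20 40 60 80 100 120 140 160 180 200
python3 - <<'E'
from fit import *
Q=cloud(cap("top"))
for o in rects(Q,band(Q,(.6,0),.15,.143,.157)): print("jaws",*o)
E
```

```text
t 20.1 vise [-181.2    4.5  153.2] a0 deg 355.8 r 61.4 Ftan -7.7 F [-8.1  0.4 -1.6] w 0.0251
20.0 [-0.1, 2.1, 0.4]
40.0 [-0.5, 4.0, 1.1]
60.0 [-1.3, 5.4, 2.4]
80.0 [-2.2, 6.3, 4.1]
100.0 [-3.3, 6.4, 5.9]
120.0 [-4.3, 5.8, 7.6]
140.0 [-5.1, 4.6, 9.1]
160.0 [-5.7, 2.9, 10.1]
180.0 [-5.9, 0.9, 10.5]
200.0 [-5.8, -1.2, 10.4]
jaws [0.6374 0.0593] [102.2864  44.2015] -25.23815155029297 0.15144426639355202 477
jaws [ 0.6007 -0.0248] [100.2156  57.894 ] -23.29822540283203 0.15147214389782804 678
```

arm_command(motion=[[[-0.1, 2.1, 0.4], [0, 0, 0], 20], [[-0.5, 4.0, 1.1], [0, 0, 0], 20], [[-1.3, 5.4, 2.4], [0, 0, 0], 20], [[-2.2, 6.3, 4.1], [0, 0, 0], 20], [[-3.3, 6.4, 5.9], [0, 0, 0], 20], [[-4.3, 5.8, 7.6], [0, 0, 0], 20], [[-5.1, 4.6, 9.1], [0, 0, 0], 20], [[-5.7, 2.9, 10.1], [0, 0, 0], 20], [[-5.9, 0.9, 10.5], [0, 0, 0], 20], [[-5.8, -1.2, 10.4], [0, 0, 0], 20]])

```text
time: 21.4
tool_pos: [0.5218, -0.1819, 0.0342]
orientation: [-2.328, -1.545, -0.624]
wrist_force: [6.7, -6.8, 6.0]
width: 0.0248
```

```bash
python3 crank.py 20 40 60 80 100 120 140 160 180 200
```

```text
t 21.4 vise [-181.2   11.3   34.2] a0 deg 191.1 r 58.9 Ftan -7.5 F [ 6.7 -6.8  6. ] w 0.0248
20.0 [0.4, -2.0, -0.5]
40.0 [1.1, -3.5, -1.7]
60.0 [2.0, -4.5, -3.3]
80.0 [3.1, -4.8, -5.1]
100.0 [4.1, -4.4, -6.9]
120.0 [4.9, -3.3, -8.4]
140.0 [5.6, -1.7, -9.5]
160.0 [5.9, 0.3, -10.1]
180.0 [5.9, 2.4, -10.1]
200.0 [5.5, 4.3, -9.4]
```

arm_command(motion=[[[0.4, -2.0, -0.5], [0, 0, 0], 20], [[1.1, -3.5, -1.7], [0, 0, 0], 20], [[2.0, -4.5, -3.3], [0, 0, 0], 20], [[3.1, -4.8, -5.1], [0, 0, 0], 20], [[4.1, -4.4, -6.9], [0, 0, 0], 20], [[4.9, -3.3, -8.4], [0, 0, 0], 20], [[5.6, -1.7, -9.5], [0, 0, 0], 20], [[5.9, 0.3, -10.1], [0, 0, 0], 20], [[5.9, 2.4, -10.1], [0, 0, 0], 20], [[5.5, 4.3, -9.4], [0, 0, 0], 20]])

```text
time: 22.65
tool_pos: [0.5608, -0.1985, 0.1447]
orientation: [-2.328, -1.545, -0.625]
wrist_force: [-8.2, 0.4, 2.2]
width: 0.0249
```

```bash
python3 crank.py 15 30 45 60 75 90 105 120 135
python3 - <<'E'
from v import *
for n in ("top","side"):
    w=cap(n);Q=cloud(w)
    im=w["image"].astype(int);sat=(im.max(2)-im.min(2))/(im.max(2)+1);wood=(sat>0.45)&(im[...,0]>im[...,2])
    for o in rects(Q,band(Q,(.6,0),.15,.143,.157,~wood)): print("jaws",*o,inV(np.array([*o[0],0])))
    for o in rects(Q,band(Q,(.61,.02),.12,.18,.2)): print(n,"sh",*o,inV(np.array([*o[0],0])))
E
```

```text
t 22.65 vise [-181.2  -31.1  144.7] a0 deg 30.6 r 61.2 Ftan -7.8 F [-8.2  0.4  2.2] w 0.0249
15.0 [-0.4, 1.2, 1.0]
30.0 [-1.1, 2.1, 2.1]
45.0 [-1.8, 2.7, 3.4]
60.0 [-2.6, 2.8, 4.7]
75.0 [-3.3, 2.6, 6.1]
90.0 [-4.0, 2.0, 7.3]
105.0 [-4.6, 1.0, 8.4]
120.0 [-5.1, -0.2, 9.2]
135.0 [-5.4, -1.7, 9.7]
jaws [0.6373 0.0595] [102.1115  45.5281] -26.406200408935547 0.1517216048347374 471 [ 0.0861 -0.0007  0.    ]
jaws [ 0.6044 -0.0163] [100.431   58.6235] -22.851646423339844 0.15146117457164565 687 [ 0.0035 -0.      0.    ]
top sh [0.6007 0.0323] [62.9533 30.4093] -22.208328247070312 0.19147777519289966 248 [0.0468 0.0224 0.    ]
jaws [0.6581 0.0446] [54.4994 54.2918] -15.247367858886719 0.14970379650413967 146 [ 0.0805 -0.0257  0.    ]
jaws [ 0.6041 -0.0191] [101.6488  63.4344] -22.547584533691406 0.15010091460963626 547 [ 0.0008 -0.0009  0.    ]
side sh [0.6018 0.0284] [61.1211 33.763 ] -25.916091918945312 0.1897763218399604 216 [0.0436 0.0198 0.    ]
```

arm_command(motion=[[[-0.4, 1.2, 1.0], [0, 0, 0], 20], [[-1.1, 2.1, 2.1], [0, 0, 0], 20], [[-1.8, 2.7, 3.4], [0, 0, 0], 20], [[-2.6, 2.8, 4.7], [0, 0, 0], 20], [[-3.3, 2.6, 6.1], [0, 0, 0], 20], [[-4.0, 2.0, 7.3], [0, 0, 0], 20]])

```text
time: 23.5
tool_pos: [0.5791, -0.206, 0.0604]
orientation: [-2.328, -1.544, -0.622]
wrist_force: [-19.4, 0.2, 19.9]
width: 0.025
```

```bash
python3 crank.py 10 20 30 40 50 60 70
```

```text
t 23.5 vise [-181.   -50.9   60.4] a0 deg 121.8 r 59.9 Ftan -7.4 F [-19.4   0.2  19.9] w 0.025
10.0 [-0.3, -0.6, 0.8]
20.0 [-0.7, -1.4, 1.4]
30.0 [-1.0, -2.3, 1.9]
40.0 [-1.2, -3.2, 2.2]
50.0 [-1.3, -4.3, 2.4]
60.0 [-1.3, -5.3, 2.5]
70.0 [-1.2, -6.3, 2.4]
```

```bash
sed -i 's/np.arctan2(-p\[1\],p\[2\]-.092)/np.arctan2(-(p[1]-.0012),p[2]-.0932)/; s/np.hypot(p\[1\],p\[2\]-.092)/np.hypot(p[1]-.0012,p[2]-.0932)/; s/V(-.180,-.06\*np.sin(a),.092+/V(-.181,.0012-.06*np.sin(a),.0932+/; s/,1).tolist/,2).tolist/' crank.py; python3 crank.py 10 20 30 40 50 60 70
```

```text
t 23.5 vise [-181.   -50.9   60.4] a0 deg 122.2 r 61.5 Ftan -7.3 F [-19.4   0.2  19.9] w 0.025
10.0 [-0.37, -0.77, 0.65]
20.0 [-0.72, -1.54, 1.26]
30.0 [-1.0, -2.42, 1.75]
40.0 [-1.2, -3.39, 2.1]
50.0 [-1.31, -4.41, 2.3]
60.0 [-1.33, -5.45, 2.34]
70.0 [-1.26, -6.49, 2.22]
```

arm_command(motion=[[[-0.4, -0.8, 0.6], [0, 0, 0], 20], [[-0.7, -1.5, 1.3], [0, 0, 0], 20], [[-1.0, -2.4, 1.8], [0, 0, 0], 20], [[-1.0, -2.4, 1.8], [0, 0, 0], 20]])

```text
time: 24.0
tool_pos: [0.5574, -0.1971, 0.04]
orientation: [-2.33, -1.544, -0.623]
wrist_force: [1.5, -3.4, -0.6]
width: 0.0251
```

```bash
python3 crank.py 8 16 24 32 40 50 60
```

```text
t 24.0 vise [-181.3  -27.4   40. ] a0 deg 151.8 r 60.4 Ftan -2.1 F [ 1.5 -3.4 -0.6] w 0.0251
8.0 [-0.12, -0.79, 0.27]
16.0 [-0.24, -1.59, 0.47]
24.0 [-0.29, -2.42, 0.57]
32.0 [-0.29, -3.26, 0.57]
40.0 [-0.24, -4.09, 0.47]
50.0 [-0.08, -5.09, 0.2]
60.0 [0.15, -6.02, -0.22]
```

arm_command(motion=[[[-0.1, -0.8, 0.3], [0, 0, 0], 20], [[-0.2, -1.6, 0.5], [0, 0, 0], 20], [[-0.3, -2.4, 0.6], [0, 0, 0], 20]])

```text
time: 24.38
tool_pos: [0.5369, -0.1885, 0.0335]
orientation: [-2.332, -1.546, -0.625]
wrist_force: [7.0, -2.6, 1.1]
width: 0.0252
```

```bash
python3 crank.py 8 16 24 32 40 50 60
```

```text
t 24.375 vise [-181.3   -5.2   33.5] a0 deg 173.9 r 60.0 Ftan -7.6 F [ 7.  -2.6  1.1] w 0.0252
8.0 [0.02, -0.84, 0.04]
16.0 [0.06, -1.67, -0.05]
24.0 [0.17, -2.48, -0.23]
32.0 [0.32, -3.25, -0.51]
40.0 [0.53, -3.98, -0.88]
50.0 [0.86, -4.78, -1.45]
60.0 [1.25, -5.46, -2.14]
```

Still free (about 7.6 N) at a total of about 894°.

arm_command(motion=[[[0.0, -0.8, 0.0], [0, 0, 0], 20], [[0.1, -1.7, 0.0], [0, 0, 0], 20], [[0.2, -2.5, -0.2], [0, 0, 0], 20]])

```text
time: 24.75
tool_pos: [0.5161, -0.1797, 0.036]
orientation: [-2.336, -1.548, -0.626]
wrist_force: [11.8, -4.3, -8.1]
width: 0.0248
```

```bash
python3 crank.py 8 16 24 32 40 50 60
```

```text
t 24.75 vise [-181.4   17.4   36. ] a0 deg 195.9 r 59.4 Ftan -14.3 F [11.8 -4.3 -8.1] w 0.0248
8.0 [0.15, -0.8, -0.19]
16.0 [0.35, -1.53, -0.54]
24.0 [0.59, -2.21, -0.98]
32.0 [0.88, -2.8, -1.49]
40.0 [1.2, -3.31, -2.07]
50.0 [1.66, -3.81, -2.87]
60.0 [2.14, -4.14, -3.74]
```

arm_command(motion=[[[0.1, -0.4, -0.1], [0, 0, 0], 20], [[0.2, -0.8, -0.2], [0, 0, 0], 20]])

```text
time: 25.0
tool_pos: [0.5107, -0.1774, 0.0382]
orientation: [-2.34, -1.55, -0.626]
wrist_force: [10.7, -5.7, -12.9]
width: 0.0249
```

```bash
python3 crank.py 8 16 24
```

```text
t 25.0 vise [-181.4   23.3   38.2] a0 deg 201.9 r 59.3 Ftan -16.0 F [ 10.7  -5.7 -12.9] w 0.0249
8.0 [0.18, -0.78, -0.25]
16.0 [0.41, -1.46, -0.67]
24.0 [0.69, -2.08, -1.17]
```

arm_command(motion=[[[0.1, -0.4, -0.1], [0, 0, 0], 20], [[0.2, -0.8, -0.3], [0, 0, 0], 20], [[0.4, -1.3, -0.6], [0, 0, 0], 20]])

```text
time: 25.38
tool_pos: [0.5005, -0.1731, 0.0443]
orientation: [-2.344, -1.552, -0.625]
wrist_force: [12.4, -3.7, -19.2]
width: 0.0251
```

```bash
python3 crank.py 6 10 16
```

```text
t 25.375 vise [-181.4   34.3   44.3] a0 deg 214.1 r 59.1 Ftan -21.4 F [ 12.4  -3.7 -19.2] w 0.0251
6.0 [0.18, -0.55, -0.25]
10.0 [0.32, -0.85, -0.51]
16.0 [0.55, -1.27, -0.92]
```

arm_command(motion=[[[0, 0, 0], [0, 0, 0], 40], [[0, 0, 0], [0, 0, 0], 70], [[0, 0, 0], [0, 0, 0], 80], [[0, 0, 0], [0, 0, 0], 80], [[0, 0, -4], [0, 0, 0], 80], [[0, 0, -9], [0, 0, 0], 80], [[0, 0, -15], [0, 0, 0], 80], [[0, 0, -20], [0, 0, 0], 80], [[0, 0, -24], [0, 0, 0], 80], [[0, 0, -24], [0, 0, 0], 80]])

```text
time: 26.62
tool_pos: [0.4502, -0.2814, 0.2562]
orientation: [-2.349, -1.552, -0.627]
wrist_force: [0.8, 0.7, -1.0]
width: 0.0686
```

```bash
python3 - <<'E'
from v import *
S=status.read_state();print(S["tool_pos"],S["wrist_force"],S["time"])
for n in ("top","side","wrist"):
    w=cap(n);Q=cloud(w)
    if n!="top":save(w,n+"_end.png",scale=1.4)
    im=w["image"].astype(int);sat=(im.max(2)-im.min(2))/(im.max(2)+1);wood=(sat>0.45)&(im[...,0]>im[...,2])
    for nm,cc,r,z0,z1,mk in [("jaws",(.6,0),.15,.143,.157,~wood),("sh",(.61,.02),.12,.18,.2,None),("ft",(.61,.015),.12,.154,.17,wood)]:
        for o in rects(Q,band(Q,cc,r,z0,z1,mk)): print(n,nm,*o,inV(np.array([*o[0],0]))*1e3)
    if n!="wrist":
      for nm,cc,r,z0,z1 in [("bask sh",(.4465,.368),.1,.067,.09),("tin",(.435,-.355),.06,.085,.105),("jar",(.375,.0),.06,.08,.1),("offcut",(.53,-.42),.1,.02,.04),("tape",(.78,-.15),.07,.05,.075)]:
        for o in rects(Q,band(Q,cc,r,z0,z1)): print(n,nm,*o)
    q=inV(Q);m=(q[...,0]>-.205)&(q[...,0]<-.155)&(abs(q[...,1])<.08)&(q[...,2]>.012)&(q[...,2]<.17);k=q[m]
    if len(k)>20:print(n,"grip y",np.percentile(k[:,1],[1,50,99])*1e3,"z",np.percentile(k[:,2],[1,50,99])*1e3)
E
```

```text
[ 0.4502 -0.2814  0.2562] [ 0.7714  0.6519 -1.0122] 26.625
top jaws [0.6379 0.0602] [102.0873  41.2824] -24.29810333251953 0.15156104548112692 438 [86.9855 -0.9853  0.    ]
top jaws [ 0.606  -0.0134] [100.7839  58.4702] -23.089065551757812 0.1513688342580355 690 [ 6.756  -0.3737  0.    ]
top sh [0.6019 0.0359] [62.7789 30.8109] -22.866592407226562 0.19130737486146 245 [50.6189 22.6422  0.    ]
top ft [0.654 0.012] [40.6281 27.4479] -22.75701904296875 0.15953033229537028 127 [ 48.9481 -34.609    0.    ]
top bask sh [0.4611 0.4155] [61.9569 32.3484] 14.896798133850098 0.07762240842519619 229
top bask sh [0.4337 0.324 ] [62.0126 30.993 ] 15.128865242004395 0.07711591476770885 230
top tin [ 0.4538 -0.3355] [57.0982 30.5759] -54.064090728759766 0.0942372868550373 160
top jar [0.3831 0.0118] [57.9015 55.6552] -0.6284942626953125 0.08964822366779823 329
top offcut [ 0.5698 -0.4215] [43.5751 41.3621] 85.05734252929688 0.029857700804693188 177
top tape [ 0.7922 -0.1393] [69.5306 36.2733] 53.85012435913086 0.0634120480085103 221
top grip y [ 4.4539 18.7939 30.3238] z [33.4468 44.5844 52.9133]

[... 514 characters left out ...]
6623535 0.0765831160814468 126
side bask sh [0.4337 0.3218] [62.2693 37.6468] 14.262235641479492 0.07681269950343517 148
side tin [ 0.4383 -0.3493] [66.0417 64.4062] 44.14336013793945 0.09398450069895314 682
side jar [0.393  0.0162] [61.3911 34.3723] -64.32545852661133 0.08791752867747571 167
side offcut [ 0.4561 -0.3749] [41.4294  7.0367] 31.84756851196289 0.030815503795081134 45
side offcut [ 0.5306 -0.4181] [122.1901  46.2025] -6.6889801025390625 0.02880565066780849 1089
side tape [ 0.7931 -0.1427] [70.7341 34.8537] 55.555973052978516 0.06292837889482583 254
side grip y [ 1.1237  5.4274 23.3932] z [24.4652 40.7363 47.3041]
wrist grip y [ 4.0297 18.3586 30.7861] z [32.6122 45.1388 49.2884]
```

View pics/side_end.png

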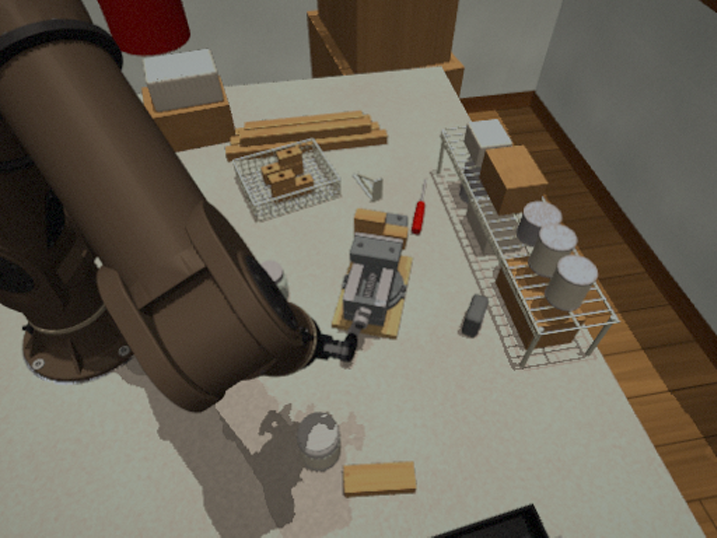

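Side view: the finished block stands in the basket beside the stored one (285,180) and the blank is in the vise (380,222). The crank grip reads about 197°, although I let go at 214°. I'm checking that from the wrist picture.

View pics/wrist_end.png

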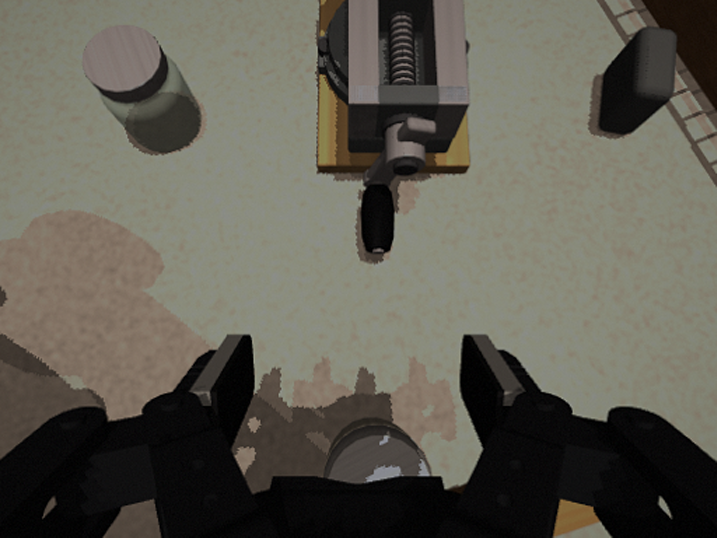

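```bash
python3 - <<'E'
from v import *
w=cap("wrist");Q=cloud(w);q=inV(Q)
m=(q[...,0]>-.2)&(q[...,0]<-.16)&(abs(q[...,1])<.09)&(q[...,2]>.02)&(q[...,2]<.17)
for o in rects(Q,m): print(*o,inV(np.array([*o[0],0]))*1e3)
k=q[m]
for x in (-.19,-.18,-.17):
    j=k[abs(k[:,0]-x)<.004];print(x,len(j),j[:,1].min()*1e3,j[:,1].max()*1e3,j[:,2].max()*1e3)
G=V(-.181,.0185,.0363);L=lean()
plan((G-.08*L[:,2],L),(G,L))
E
```

```text
[ 0.5166 -0.1772] [37.7252 26.7001] 67.15786743164062 0.045049466333131755 760 [-178.8868   17.9073    0.    ]
-0.19 148 5.711074055883284 29.218316731281956 47.73308655132996
-0.18 158 4.842710768768842 30.32500271005203 49.30513518606011
-0.17 157 4.691762485531023 31.273946236393076 49.847245189721946
t 26.82 pos [ 0.4505 -0.2775  0.2527] w 0.0683 F [ 0.5  0.5 -1.6]
shift [-0.54  1.83 16.59] turn [1.  0.8 0.3] steps 2.7
shift [-0.43  1.69 24.59] turn [1.  0.8 0.3] steps 3.9
```

Wrist view: the grip at (378,220) really is back at about 197° after release. I'll regrip it and measure what resistance the clamp gives from there.

arm_command(motion=[[[-0.5, 1.8, 5], [1, 0.8, 0.3], 100], [[-0.5, 1.8, 10], [1, 0.8, 0.3], 100], [[-0.5, 1.8, 15], [1, 0.8, 0.3], 100], [[-0.4, 1.7, 20], [1, 0.8, 0.3], 100], [[-0.4, 1.7, 24], [1, 0.8, 0.3], 100], [[-0.4, 1.7, 24.6], [1, 0.8, 0.3], 100], [[-0.4, 1.7, 24.6], [1, 0.8, 0.3], 50], [[-0.4, 1.7, 24.6], [1, 0.8, 0.3], 20], [[-0.4, 1.7, 24.6], [1, 0.8, 0.3], 20], [[-0.4, 1.7, 24.6], [1, 0.8, 0.3], 20]], grip_force=90)

```text
time: 28.08
tool_pos: [0.5164, -0.1802, 0.0375]
orientation: [-2.326, -1.539, -0.624]
wrist_force: [1.7, -4.3, 5.1]
width: 0.0248
```

```bash
python3 crank.py 4 8 12 16 20 24
```

```text
t 28.075 vise [-181.7   16.9   37.5] a0 deg 195.7 r 57.9 Ftan -1.8 F [ 1.7 -4.3  5.1] w 0.0248
4.0 [0.03, -0.46, 0.1]
8.0 [0.1, -0.85, -0.03]
12.0 [0.19, -1.22, -0.19]
16.0 [0.3, -1.58, -0.37]
20.0 [0.41, -1.93, -0.58]
24.0 [0.54, -2.26, -0.8]
```

arm_command(motion=[[[0.0, -0.4, 0.0], [0, 0, 0], 20], [[0.0, -0.4, 0.0], [0, 0, 0], 20]])

```text
time: 28.32
tool_pos: [0.5151, -0.1798, 0.0381]
orientation: [-2.329, -1.541, -0.628]
wrist_force: [9.1, -2.2, -4.5]
width: 0.0246
```

```bash
python3 crank.py 4 8 12 16 20 24 28
python3 - <<'E'
from v import *
Q=cloud(cap("top"))
q=inV(Q);m=(q[...,0]>-.17)&(q[...,0]<-.138)&(abs(q[...,1])<.09)&(q[...,2]>.02)&(q[...,2]<.17);k=q[m];print(len(k),np.percentile(k[:,1],[1,50,99]),np.percentile(k[:,2],[1,50,99]))
E
```

```text
t 28.325 vise [-181.9   18.3   38.1] a0 deg 197.2 r 57.7 Ftan -10.1 F [ 9.1 -2.2 -4.5] w 0.0246
4.0 [0.04, -0.46, 0.11]
8.0 [0.12, -0.85, -0.03]
12.0 [0.21, -1.22, -0.2]
16.0 [0.32, -1.58, -0.39]
20.0 [0.44, -1.92, -0.61]
24.0 [0.58, -2.24, -0.84]
28.0 [0.72, -2.54, -1.09]
133 [-0.0123  0.0143  0.0349] [0.0316 0.0472 0.1081]
```

arm_command(motion=[[[0.1, -0.8, 0.0], [0, 0, 0], 20], [[0.2, -1.2, -0.2], [0, 0, 0], 20], [[0.3, -1.6, -0.4], [0, 0, 0], 20], [[0.4, -1.9, -0.6], [0, 0, 0], 20], [[0.6, -2.2, -0.8], [0, 0, 0], 20], [[0.6, -2.2, -0.8], [0, 0, 0], 20], [[0.6, -2.2, -0.8], [0, 0, 0], 20]])

```text
time: 29.25
tool_pos: [0.498, -0.1724, 0.0479]
orientation: [-2.335, -1.544, -0.63]
wrist_force: [12.6, -4.0, -11.3]
width: 0.0248
```

```bash
python3 crank.py 4 8 12 16
python3 - <<'E'
from v import *
Q=cloud(cap("top"))
q=inV(Q);m=(q[...,0]>-.17)&(q[...,0]<-.138)&(abs(q[...,1])<.09)&(q[...,2]>.02)&(q[...,2]<.17);k=q[m];print(len(k),np.percentile(k[:,1],[1,50,99]),np.percentile(k[:,2],[1,50,99]))
E
```

```text
t 29.25 vise [-181.8   36.9   47.9] a0 deg 218.3 r 57.7 Ftan -17.4 F [ 12.6  -4.  -11.3] w 0.0248
4.0 [0.11, -0.46, -0.04]
8.0 [0.26, -0.76, -0.3]
12.0 [0.42, -1.03, -0.58]
16.0 [0.58, -1.28, -0.87]
133 [-0.0127  0.0331  0.0545] [0.0405 0.0564 0.1099]
```

arm_command(motion=[[[0, 0, 0], [0, 0, 0], 20], [[0, 0, 0], [0, 0, 0], 20]])

```text
time: 29.55
tool_pos: [0.4986, -0.1728, 0.0475]
orientation: [-2.336, -1.545, -0.63]
wrist_force: [6.7, -0.9, -10.7]
width: 0.0247
```

```bash
python3 crank.py -1 -2 -4 -8 -12
```

```text
t 29.55 vise [-181.9   36.3   47.5] a0 deg 217.5 r 57.6 Ftan -11.7 F [  6.7  -0.9 -10.7] w 0.0247
-1.0 [-0.05, -0.07, 0.26]
-2.0 [-0.08, 0.02, 0.32]
-4.0 [-0.14, 0.19, 0.42]
-8.0 [-0.25, 0.54, 0.62]
-12.0 [-0.35, 0.91, 0.79]
```

arm_command(motion=[[[0, 0.1, 0.1], [0, 0, 0], 20], [[0, 0.1, 0.1], [0, 0, 0], 20]])

```text
time: 29.8
tool_pos: [0.5001, -0.1733, 0.0464]
orientation: [-2.337, -1.545, -0.629]
wrist_force: [6.1, -1.9, -10.1]
width: 0.0244
```

```bash
python3 crank.py -4
```

```text
t 29.8 vise [-181.8   34.7   46.4] a0 deg 215.5 r 57.6 Ftan -11.1 F [  6.1  -1.9 -10.1] w 0.0244
-4.0 [-0.14, 0.2, 0.42]
```

arm_command(motion=[[[0, 0.2, 0.1], [0, 0, 0], 20], [[0, 0.2, 0.1], [0, 0, 0], 20]])

```text
time: 30.05
tool_pos: [0.5018, -0.1741, 0.0451]
orientation: [-2.338, -1.545, -0.628]
wrist_force: [2.9, -2.0, -11.3]
width: 0.0243
```

```bash
python3 crank.py -4
```

```text
t 30.05 vise [-181.8   32.7   45.1] a0 deg 213.2 r 57.5 Ftan -9.1 F [  2.9  -2.  -11.3] w 0.0243
-4.0 [-0.14, 0.22, 0.41]
```

arm_command(motion=[[[0, 0.2, 0.1], [0, 0, 0], 20], [[-0.1, 0.4, 0.2], [0, 0, 0], 20], [[-0.1, 0.6, 0.3], [0, 0, 0], 20], [[-0.1, 0.6, 0.3], [0, 0, 0], 20]])

```text
time: 30.55
tool_pos: [0.5074, -0.1764, 0.0417]
orientation: [-2.339, -1.545, -0.626]
wrist_force: [-0.5, -4.9, -11.2]
width: 0.0247
```

```bash
python3 crank.py -4
```

```text
t 30.55 vise [-181.8   26.8   41.7] a0 deg 206.4 r 57.5 Ftan -6.3 F [ -0.5  -4.9 -11.2] w 0.0247
-4.0 [-0.13, 0.26, 0.39]
```

arm_command(motion=[[[0, 0.2, 0.1], [0, 0, 0], 20], [[0, 0.4, 0.2], [0, 0, 0], 20], [[0, 0.4, 0.2], [0, 0, 0], 20]])

```text
time: 30.92
tool_pos: [0.5112, -0.178, 0.0398]
orientation: [-2.341, -1.545, -0.625]
wrist_force: [-1.9, -5.5, -9.3]
width: 0.0248
```

```bash
python3 crank.py -4
```

```text
t 30.925 vise [-181.7   22.5   39.8] a0 deg 201.8 r 57.5 Ftan -3.8 F [-1.9 -5.5 -9.3] w 0.0248
-4.0 [-0.12, 0.3, 0.37]
```

arm_command(motion=[[[0, 0, 0], [0, 0, 0], 40], [[0, 0, 0], [0, 0, 0], 70], [[0, 0, 0], [0, 0, 0], 80], [[0, 0, 0], [0, 0, 0], 80], [[0, 0, -4], [0, 0, 0], 80], [[0, 0, -9], [0, 0, 0], 80], [[0, 0, -15], [0, 0, 0], 80], [[0, 0, -20], [0, 0, 0], 80], [[0, 0, -24], [0, 0, 0], 80], [[0, 0, -24], [0, 0, 0], 80]])

```text
time: 32.17
tool_pos: [0.4618, -0.2875, 0.2515]
orientation: [-2.346, -1.546, -0.628]
wrist_force: [1.0, -0.8, -0.5]
width: 0.0683
```

```bash
python3 - <<'E'
from v import *
S=status.read_state();print(S["tool_pos"],S["wrist_force"],S["time"])
for n in ("wrist","top"):
    w=cap(n);Q=cloud(w);q=inV(Q)
    m=(q[...,0]>-.2)&(q[...,0]<-.16)&(abs(q[...,1])<.09)&(q[...,2]>.02)&(q[...,2]<.17)
    for o in rects(Q,m): print(n,*o,inV(np.array([*o[0],0]))*1e3)
    print(q[m][:,2].max())
im=w["image"].astype(int);sat=(im.max(2)-im.min(2))/(im.max(2)+1);wood=(sat>0.45)&(im[...,0]>im[...,2])
for nm,cc,r,z0,z1,mk in [("jaws",(.6,0),.15,.143,.157,~wood),("sh",(.61,.02),.12,.18,.2,None),("bask sh",(.4465,.368),.1,.067,.09,None)]:
    for o in rects(Q,band(Q,cc,r,z0,z1,mk)): print(nm,*o,inV(np.array([*o[0],0]))*1e3)
E
```

```text
[ 0.4618 -0.2875  0.2515] [ 0.9621 -0.8327 -0.5252] 32.175
wrist [ 0.5171 -0.1775] [37.87   28.1878] 67.17730712890625 0.04490470120789031 765 [-179.0179   17.3671    0.    ]
0.05008912834107376
top [ 0.5181 -0.1771] [36.5962 28.2621] 71.9261703491211 0.044381686307234824 95 [-178.2755   16.5582    0.    ]
0.053689293502916735
jaws [0.6378 0.0611] [101.5803  43.6705] -26.574787139892578 0.15163351962796523 437 [87.8192 -0.502   0.    ]
jaws [ 0.6055 -0.0133] [101.2885  58.0449] -23.426162719726562 0.15160410019045278 688 [6.7049 0.1654 0.    ]
sh [0.6019 0.0358] [62.4866 30.4752] -22.895896911621094 0.1917515682622557 245 [50.4313 22.6164  0.    ]
bask sh [0.4609 0.4153] [62.8928 32.7825] 15.748004913330078 0.07719308902689992 232 [344.6858 300.6632   0.    ]
bask sh [0.4339 0.3238] [62.465  31.8122] 12.97474479675293 0.07813838382778704 228 [249.9206 289.8175   0.    ]
```

```bash
python3 -c "
from rig import sign_off
print(sign_off())"
```

```text
the job is handed in; nothing more can be done
None
```

I finished the job and handed it in at about 32 s. The finished block is in the basket and the undrilled one is clamped in the vise, but the crank eased back about 20° each time I let go.

- **Finished block:** it stands upright in the basket beside the stored one. In the last picture its top is at 78 mm, which matches standing on the basket floor. The stored block's position did not change.
- **Undrilled block:** it stands foot down on the bed against the fixed jaw, about 1 mm off centre along the jaws and parallel to them within measuring error.
- **Clamping:** I cranked just over two turns clockwise. The force at the grip rose from about 7.5 N running free to 21 N.
- **Check that disagreed:** you said the crank does not run back. When I let go at 214°, the grip settled at about 197°. I gripped it again and cranked to 218°, where it held 17 N, then eased off slowly, and it settled at about 196°. That angle is where turning had taken about 14 N, inside your 12–20 N range, so I judged the block firmly held. I did not tug on the block to test it.
- **Other objects:** the tin, jar, offcut and tape showed no shift beyond measuring error. I checked the screwdriver and bracket only by eye in the pictures. The robot was clear of everything at hand-in.

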